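# Stack the icing-parts bins without nesting them

### The arm

A 6-joint arm with a two-finger parallel gripper is mounted at the origin on a cart in front of the work surface, level with it; the furniture and walls round the work are solid. World frame = base frame: x ahead of the robot, y to its left, z up, the work surface at z = 0. Lengths are in m, angles in degrees, forces in N, time in s.
With the tool pointing down it reaches from about 0.375 to 0.9 m from the base axis. Payload 3.1 kg.
Tool frame: the origin (TCP) lies between the finger pads; the fingertips stand 11 mm ahead of it and the grasp point (between the pads) lies 8 mm behind it; z points along the fingers, y is the line along which they close (so a half turn about z gives the same grasp; the last joint's range is limited). The gripper opens to 87 mm and grips with 3 to 60 N. Pads are 19 mm wide; open, the fingers measure 117 mm over their backs; the gripper's body (75 mm by 190 mm) begins 51 mm behind the grasp point.
Start: joints at [56.866, 30.224, 82.088, -0, 67.689, -10.227], TCP at [0.243, 0.576, 0.234] pointing down, gripper open.
Joint ranges: [-176.69, 176.69], [-43.24, 126.21], [12.49, 139.97], [-82, 262], [0, 151.66], [-163.58, 163.58]. Speed limits (degrees/s): [159.86, 159.86, 180, 180, 180, 180].

### API

Orientations are given as a 3x3 rotation matrix whose columns are the frame's x, y, z axes.
In Python, from rig import bot gives the robot as it stands.
- The arm moves only by the tool apply_moves, never from a script. Its argument "steps" is a list that holds one entry, the list of rows, each a list of 7 numbers: the shift along the tool's x, y, z in cm, then the turn, a rotation vector about the tool's x, y, z in degrees, then the gripper command: -1 is shut, 1 is fully open, values between are in proportion. In form: [[[dx, dy, dz, rx, ry, rz, jaw], ...]]. A call has 1 to 20 rows; each row is the pose to reach, as a shift and turn from the pose commanded when the call began, along the tool's axes at that moment; what a row does not reach only later rows make up. A row lasts 1/8 s, in which the tool goes at most 62.5 mm and 10.7 degrees, less where a joint would pass 70% of its speed; a pose out of reach is approached as far as the arm can. A call with a gripper value outside its range is refused whole. The fingers move at their own pace and stop on an object; the grip force is fixed at half the most. Time passes only in rows, so rows that repeat a pose let the fingers close. It gives the time, the measured TCP pose, the force, the opening and the grip force at its end, in the units of the state.
- bot.read_state(): the state, without advancing time (a new reading comes with each control period).
- bot.capture(name): name is "scene" or "top" or "wrist"; returns the picture (420x560x3 uint8, blue, green, red); there is no depth.
- bot.camera_model(name): a dict with "intrinsics" (3x3 intrinsics, pixels), "R" (3x3) and "t" (3): a world point X has camera coordinates R X + t. Camera axes: x right, y down, z forward; pixel columns grow to the right and rows downward; lengths in m; the calibration is good to about 2 mm. A picture is of the moment at which its call begins: read the wrist's pose just before it. camera_model takes no time and is no camera call; for the wrist camera it gives the pose at the moment of the call.
- bot.hand_in(): hands the job in; it is judged then, once.
The state is a dict: "time_s": time; "joint_positions": joint angles; "qvel": joint speeds; "tau": joint torques, N m; "position": TCP position; "tcp_rot": TCP orientation; "force": force on the tool from outside, world axes, zero at the start; "moment": the same for the moment, N m; "opening": opening from 0.0 (shut) to 1.0 (fully open); "grasp_force": force on a finger pad.
Only numpy, scipy, OpenCV 4.12 (cv2) and the standard library are available. Lean on these libraries where they do the work, as an engineer would, in place of code of your own. Each camera call takes 0.05 s, during which the arm holds its last target. There are 200 camera calls.

### The job

Two small stack-and-nest bins stand on the worktop: the grey one holds piping nozzles, the blue one a coupler. Put the blue bin on top of the grey bin, turned so that their yellow tabs are at opposite ends: then it stands level on the grey bin's ledges, inside its rim, instead of sinking down onto the nozzles. Keep the coupler in the blue bin, leave the grey bin where it stands, and do not disturb the spatula.

Things in the scene. Friction and masses are not known exactly. Their poses are not given: they have to be found in the camera images.
- blue_center (a point): Centre (30 mm above the underside) of the blue bin to be moved, open on top, 0.12 to 0.24 kg. x: along it towards its yellow tab, y: across, z: up. Rim 150 x 64 mm outside (without tab), height 60, walls slope in to a foot 134 x 48 mm. The top 14 mm is an upright rim band: grip it from above across y (64 mm) at mid-length. A loose coupler is inside.
- blue_tab (a point): Middle of the yellow tab (14 x 34 x 5 mm) that sticks out from the rim of one short end of the blue bin; 81 mm from blue_center along the bin's +x and 26.5 mm above it.
- grey_center (a point): Centre (half-way up) of the grey bin: same shape, size and axes as the blue one, 34 mm tall nozzles in it, not fixed. Ledges lie 6 mm below its rim inside the 145 x 59 mm opening: at both corners of the tab end, in the middle of the other end. With the tabs at opposite ends the blue foot enters with 5 mm play a side and rests on them.
- grey_tab (a point): Middle of the grey bin's yellow tab, 81 mm from grey_center along the grey bin's +x and 26.5 mm above it. Once blue is stacked with its tab at the other end, blue_center is 54 mm above grey_center; with the tabs at the same end the blue bin misses the ledges and sinks in.
- coupler_center (a point): Centre of the white plastic coupler (27 mm across, 26 mm tall) standing loose on the floor of the blue bin near its middle; it stays well below the rim.
- spatula: Bystander: silicone spatula with an orange handle, 280 mm long, lying flat behind the bins; origin at its middle on the worktop.

How it is judged:
By the outcome, as a careful person would: the job done as asked, in the order asked, and still so for the second after the job is handed in, with the robot touching nothing.
It also fails if it takes over 38 s, if anything falls off the work surface, if the arm or the gripper's body presses on something with over 40 N, if the wrist force passes 120 N, or if a joint passes its speed limit or range.

## Working session

There is one attempt and no reset: what is moved stays moved. The work goes in short steps, Python scripts to look and compute and a tool call to move; the robot and the scene stay as the last step left them, time stands still between calls to the robot, and variables do not carry over. Pictures are saved under pics/ and viewed, at most 10 in all, crops included, and the job is handed in when it is done.

Besides the shell and the picture viewer there is one more tool, called as name([rows], argument=value, ...), one row to a line, values as JSON. apply_moves: Moves the arm, as the interface text tells. Its arguments: {"type":"object","properties":{"steps":{"type":"array","items":{"type":"array","items":{"type":"array","items":{"type":"number"}}}}},"required":["steps"]}

```bash
mkdir -p pics; python3 - <<'E'
from rig import bot
import cv2,numpy as np
s=bot.read_state();print(s['time_s'],s['position'],np.round(s['tcp_rot'],3).tolist(),s['opening'])
for n in("scene","top"):
    cv2.imwrite(f"pics/{n}0.png",bot.capture(n)); m=bot.camera_model(n); print(n,np.round(m['intrinsics'],1).tolist(),np.round(-np.array(m['R']).T@m['t'],3))
E
```

```text
0.0 [0.24284156 0.57512062 0.23257153] [[-0.921, 0.389, -0.001], [0.389, 0.921, -0.002], [0.0, -0.002, -1.0]] 0.9974739205499629
scene [[529.5, 0.0, 276.4], [0.0, 529.5, 201.5], [0.0, 0.0, 1.0]] [ 0.211 -0.698  0.944]
top [[502.8, 0.0, 275.3], [0.0, 502.8, 205.9], [0.0, 0.0, 1.0]] [ 0.518 -0.068  0.946]
```

View pics/scene0.png

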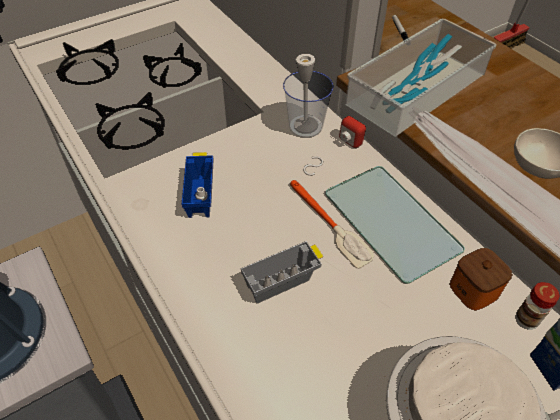

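View pics/top0.png

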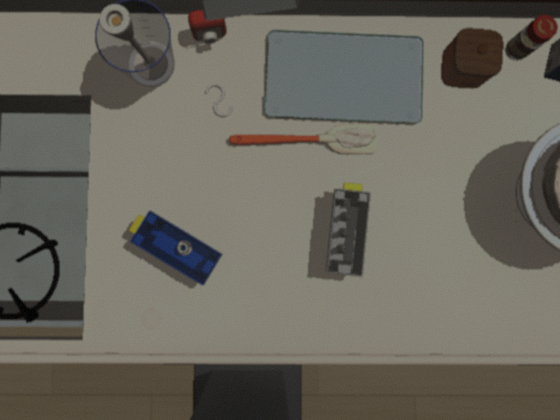

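The scene picture shows the blue bin at about (198,186) with its tab at (199,155), and the grey bin at (282,272) with its tab at (317,252). In the top picture blue is at (176,248) with its tab at (137,226), grey is at (348,232) with its tab at (353,187), and the spatula is at row 138. Next I'll enlarge crops of both.

```bash
python3 - <<'E'
import cv2,numpy as np
s=cv2.imread("pics/scene0.png");t=cv2.imread("pics/top0.png")
def c(i,x,y): return cv2.convertScaleAbs(cv2.resize(i[y:y+75,x:x+100],None,fx=4,fy=4,interpolation=cv2.INTER_CUBIC),alpha=1.4,beta=15)
def cc(i,x,y):
    o=c(i,x,y)
    for k in range(0,100,10):
        if (x+k)%20==0: cv2.putText(o,str(x+k),(4*k,8),0,.3,(0,0,255)); cv2.line(o,(4*k,0),(4*k,4),(0,0,255))
    return o
a=np.vstack([np.hstack([c(s,150,148),c(s,235,232)]),np.hstack([c(t,125,207),c(t,300,175)])])
cv2.imwrite("pics/crop1.png",a)
cv2.imwrite("pics/crop2.png",cv2.convertScaleAbs(cv2.resize(t[178:283,320:380],None,fx=5,fy=5,interpolation=cv2.INTER_CUBIC),alpha=1.5,beta=10))
E
```

```text
(no output)
```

View pics/crop1.png

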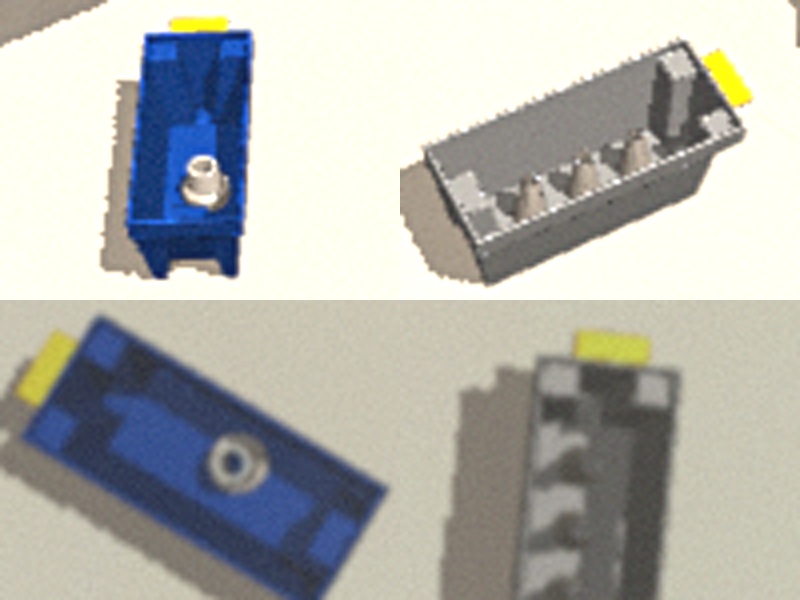

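View pics/crop2.png

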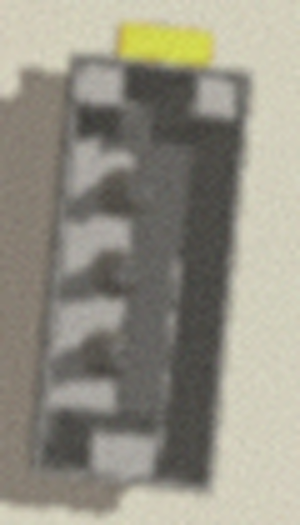

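Crop 1 shows the blue bin in scene with its tab-end corners at crop (146,33) and (252,32), far corners at (128,222) and (243,235). In scene, the grey corners are at crop (283,41), (345,132), (28,150) and (82,243). In top, the blue corners are at (99,16), (22,138), (388,188) and about (320,305). Crop 2 shows the grey corners in top at (70,57), (250,70), (35,465) and (210,488), with the tab at (165,43).

```bash
cat > h.py <<'E'
from rig import bot
import cv2,numpy as np
def P(m): return np.array(m['intrinsics'])@np.c_[np.array(m['R']),np.array(m['t'])]
def tri(Pa,a,Pb,b):
    X=cv2.triangulatePoints(Pa,Pb,np.array(a,float).T,np.array(b,float).T); return (X[:3]/X[3]).T
def plane(Pm,uv,z):
    H=np.linalg.inv(np.c_[Pm[:,0],Pm[:,1],Pm[:,2]*z+Pm[:,3]]); return cv2.perspectiveTransform(np.array(uv,float)[None],H)[0]
E
python3 - <<'E'
from h import *
Ps,Pt=P(bot.camera_model("scene")),P(bot.camera_model("top"))
f=lambda l,o,k:(np.array(l)+.5)/k-.5+o
# order: corner tab +y.., consistent between views
B=dict(s=f([(146,33),(252,32),(128,222),(243,235),(198,24)],(150,148),4),t=f([(22,138),(99,16),(320,305),(388,188),(48,69)],(125,207),4))
G=dict(s=f([(283,41),(345,132),(28,150),(82,243),(328,78)],(235,232),4),t=f([(70,57),(250,70),(35,465),(210,488),(165,43)],(320,178),5))
for n,b in(('blue',B),('grey',G)):
    print(n,'tri\n',np.round(tri(Ps,b['s'],Pt,b['t'])*1e3,1).tolist())
    for v,Pm in(('s',Ps),('t',Pt)):
        q=plane(Pm,b[v],.06)*1e3
        c=q[:4].mean(0);ax=q[:2].mean(0)-q[2:4].mean(0)
        print(v,np.round(q,1).tolist(),'c',c.round(1),'yaw',np.degrees(np.arctan2(ax[1],ax[0])).round(1),'L',np.hypot(*ax).round(1),'W',np.hypot(*(q[0]-q[1])).round(1),np.hypot(*(q[2]-q[3])).round(1),'tabdist',np.hypot(*(q[4]-c)).round(1))
E
```

```text
blue tri
 [[524.7, 175.2, 57.4], [578.7, 143.4, 55.5], [450.6, 44.1, 60.4], [503.0, 16.0, 43.3], [554.6, 164.9, 57.4]]
s [[524.0, 172.5], [577.1, 139.0], [448.9, 45.5], [497.3, 2.9], [553.4, 162.5]] c [511.8  90. ] yaw 59.5 L 152.6 W 62.8 64.5 tabdist 83.6
t [[524.4, 174.6], [578.2, 142.4], [452.7, 43.1], [503.6, 14.3], [554.7, 164.2]] c [514.7  93.6] yaw 60.6 L 149.0 W 62.7 58.5 tabdist 81.1
grey tri
 [[620.0, -183.5, 51.4], [614.6, -247.5, 51.7], [474.2, -170.3, 52.9], [467.3, -231.9, 56.2], [624.7, -217.1, 54.3]]
s [[616.0, -188.5], [609.6, -251.3], [471.6, -174.2], [466.3, -233.9], [621.8, -220.0]] c [ 540.8 -212. ] yaw -6.3 L 144.7 W 63.1 59.9 tabdist 81.3
t [[619.1, -182.5], [614.9, -246.5], [475.2, -169.8], [467.5, -231.2], [624.4, -216.3]] c [ 544.2 -207.5] yaw -5.5 L 146.3 W 64.2 61.9 tabdist 80.6
```

```bash
cat >> h.py <<'E'
from scipy.spatial.transform import Rotation as R
def move(p,ang):
    """shift (cm) and turn (deg) in tool axes to TCP p with tool pointing down and tool y at world angle ang"""
    s=bot.read_state();r=np.array(s['tcp_rot']);a=np.radians(ang)
    y=np.array([np.cos(a),np.sin(a),0]);z=np.array([0,0,-1.]);T=np.c_[np.cross(y,z),y,z]
    print('t',s['time_s'],s['position'],'F',np.round(s['force'],1),'move',(r.T@(np.array(p)-s['position'])*100).round(2),R.from_matrix(r.T@T).as_rotvec(degrees=True).round(2))
E
python3 -c "
from h import *
move([.514,.092,.20],-30)
m=bot.camera_model('wrist');s=bot.read_state();r=np.array(s['tcp_rot'])
print((r.T@(-np.array(m['R']).T@m['t']-s['position'])).round(3),(np.array(m['R'])@r).round(2).tolist(),m['intrinsics'])"
```

```text
t 0.1 [0.2428907  0.57516181 0.23264838] F [ 0.1 -0.5  0.8] move [-43.78 -33.95   3.32] [-1.000e-01  8.000e-02  9.709e+01]
[ 0.08  -0.001 -0.152] [[-0.0, 1.0, -0.0], [-0.96, -0.0, -0.29], [-0.29, 0.0, 0.96]] [[312.08182374   0.         280.0508164 ]
 [  0.         312.08182374 206.8995921 ]
 [  0.           0.           1.        ]]
```

apply_moves([
  [[-43.8,-33.95,3.3,0,0,97.1,1],[-43.8,-33.95,3.3,0,0,97.1,1],[-43.8,-33.95,3.3,0,0,97.1,1],[-43.8,-33.95,3.3,0,0,97.1,1],[-43.8,-33.95,3.3,0,0,97.1,1],[-43.8,-33.95,3.3,0,0,97.1,1],[-43.8,-33.95,3.3,0,0,97.1,1],[-43.8,-33.95,3.3,0,0,97.1,1],[-43.8,-33.95,3.3,0,0,97.1,1],[-43.8,-33.95,3.3,0,0,97.1,1],[-43.8,-33.95,3.3,0,0,97.1,1],[-43.8,-33.95,3.3,0,0,97.1,1],[-43.8,-33.95,3.3,0,0,97.1,1],[-43.8,-33.95,3.3,0,0,97.1,1]],
])

```text
time_s: 1.85
position: [0.5142, 0.0934, 0.2007]
tcp_rot: [[0.499, 0.867, 0.0], [0.867, -0.499, 0.0], [0.0, 0.0, -1.0]]
force: [0.6, 1.1, -0.4]
opening: 0.997
grasp_force: 0.0
```

```bash
python3 -c "
from h import *
move([.514,.092,.20],-30)
np.save('w1.npy',P(bot.camera_model('wrist')));i=bot.capture('wrist');cv2.imwrite('pics/w1.png',i)
uv=np.load('w1.npy')@[.514,.092,.06,1];print(uv/uv[2])
cv2.imwrite('pics/w1b.png',cv2.convertScaleAbs(i,alpha=1.3,beta=15))"
```

```text
t 1.85 [0.51420642 0.09338028 0.20069607] F [ 0.6  1.1 -0.4] move [-0.13  0.05  0.07] [ 0.   -0.01  0.09]
[279.82660242 199.45887621   1.        ]
```

View pics/w1b.png

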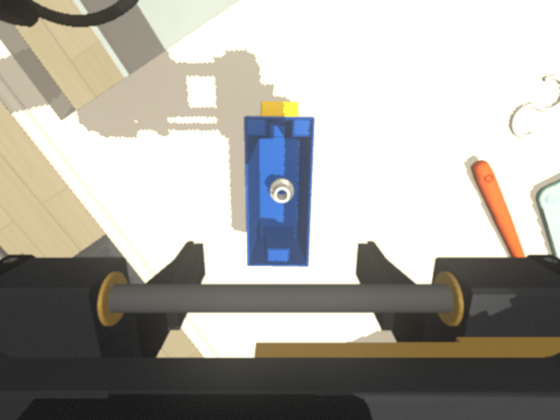

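The wrist picture shows the blue rim corners at (244,117), (314,117), (248,265) and (310,265), the tab at (280,108) and the coupler at (282,190).

```bash
python3 -c "
from h import *
W=np.load('w1.npy');uv=[(244,117),(314.5,117),(248,265.5),(310,265.5),(280,108.5)]
q=plane(W,uv,.06)*1e3;c=q[:4].mean(0);ax=q[:2].mean(0)-q[2:4].mean(0)
print(q.round(1).tolist(),c,np.degrees(np.arctan2(ax[1],ax[0])),np.hypot(*ax),np.hypot(*(q[0]-q[1])),np.hypot(*(q[2]-q[3])))
Pt=P(bot.camera_model('top'));t=(np.array([(22,138),(99,16),(320,305),(388,188),(48,69)])+.5)/4-.5+(125,207)
print((tri(W,uv,Pt,t)*1e3).round(1).tolist())
move([c[0]/1e3,c[1]/1e3,.046],np.degrees(np.arctan2(ax[1],ax[0]))-90)
"
```

```text
[[524.5, 174.8], [579.5, 143.1], [449.9, 46.9], [505.6, 14.8], [556.2, 165.0]] [514.87578113  94.89535417] 59.92900380248821 148.06592905456552 63.43720939282361 64.325923737025
[[524.4, 174.8, 59.3], [578.7, 143.0, 57.8], [451.4, 44.1, 56.5], [504.1, 14.3, 58.5], [555.2, 165.2, 56.0]]
t 1.9 [0.51431719 0.09319065 0.20069361] F [-0.4  0.  -0.3] move [ 0.17 -0.04 15.47] [ 0.01 -0.01  0.15]
```

apply_moves([
  [[0.2,0,5,0,0,0,1],[0.2,0,10,0,0,0,1],[0.2,0,13,0,0,0,1],[0.2,0,14.5,0,0,0,1],[0.2,0,15.4,0,0,0,1],[0.2,0,15.4,0,0,0,1],[0.2,0,15.4,0,0,0,0.4],[0.2,0,15.4,0,0,0,0.2],[0.2,0,15.4,0,0,0,0],[0.2,0,15.4,0,0,0,-0.2],[0.2,0,15.4,0,0,0,-0.5],[0.2,0,15.4,0,0,0,-1],[0.2,0,15.4,0,0,0,-1],[0.2,0,15.4,0,0,0,-1]],
])

```text
time_s: 3.65
position: [0.5149, 0.0944, 0.047]
tcp_rot: [[0.5, 0.866, -0.001], [0.866, -0.5, 0.0], [-0.0, -0.001, -1.0]]
force: [-2.9, 0.5, 5.5]
opening: 0.731
grasp_force: 30.0
```

apply_moves([
  [[0,0,-0.6,0,0,0,-1],[0,0,-2,0,0,0,-1],[0,0,-4.5,0,0,0,-1],[0,0,-8,0,0,0,-1],[0,0,-12,0,0,0,-1],[0,0,-16,0,0,0,-1],[0,0,-19,0,0,0,-1],[-1,0.6,-20.3,0,0,-1,-1],[-3,1.9,-20.3,0,0,-2,-1],[-6,3.7,-20.3,0,0,-4,-1],[-10,6.2,-20.3,0,0,-7,-1],[-14,8.7,-20.3,0,0,-9,-1],[-18,11.2,-20.3,0,0,-12,-1],[-22,13.7,-20.3,0,0,-14,-1],[-26,16.2,-20.3,0,0,-17,-1],[-30,18.7,-20.3,0,0,-20,-1],[-33.5,20.9,-20.3,0,0,-22,-1],[-36,22.5,-20.3,0,0,-23.5,-1],[-37.6,23.4,-20.3,0,0,-24.5,-1],[-37.6,23.4,-20.3,0,0,-24.5,-1]],
])

```text
time_s: 6.15
position: [0.5297, -0.3497, 0.2498]
tcp_rot: [[0.098, 0.995, 0.0], [0.995, -0.098, -0.0], [-0.0, 0.0, -1.0]]
force: [-0.4, 1.6, -1.7]
opening: 0.726
grasp_force: 30.0
```

```bash
python3 -c "
from h import *
move([.53,-.349,.25],-5.5);print(bot.read_state()['opening'])
np.save('w2.npy',P(bot.camera_model('wrist')));i=bot.capture('wrist')
cv2.imwrite('pics/w2.png',cv2.convertScaleAbs(i,alpha=1.3,beta=15))"
```

```text
t 6.15 [ 0.52972947 -0.34968005  0.24977394] F [-0.4  1.6 -1.7] move [ 0.07  0.02 -0.02] [ 0.02  0.02 -0.14]
0.7263239103721701
```

View pics/w2.png

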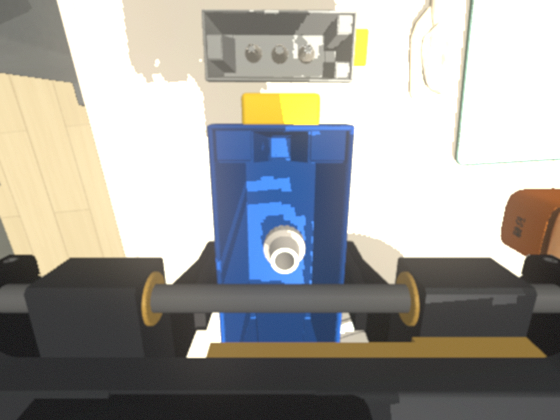

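The picture shows the held blue bin with its coupler upright at (285,250). The grey bin is fully visible, with corners at about (203,11), (355,12), (206,81) and (353,83). I'll enlarge it.

```bash
python3 -c "
import cv2
i=cv2.imread('pics/w2.png')
cv2.imwrite('pics/w2c.png',cv2.resize(i[0:150,190:390],None,fx=4,fy=4,interpolation=cv2.INTER_CUBIC))"
```

```text
(no output)
```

View pics/w2c.png

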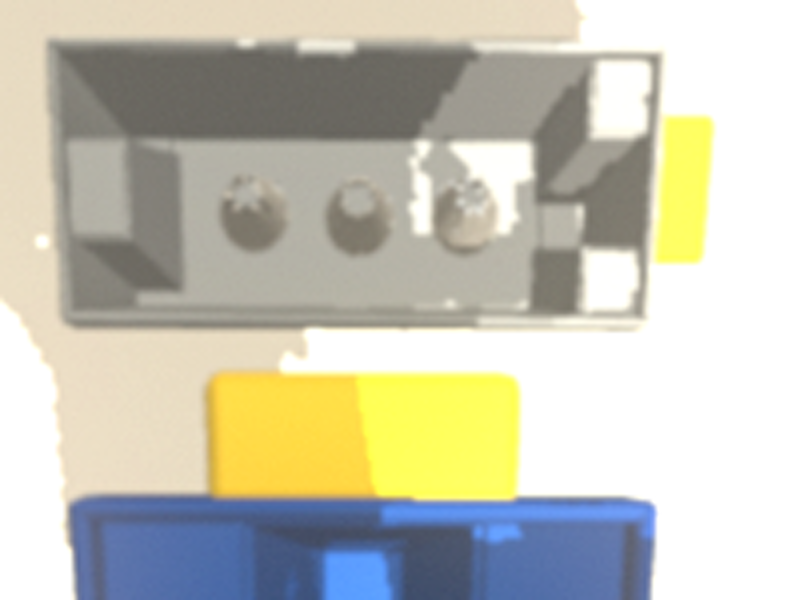

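The grey rim corners in the crop are (47,40), (662,52), (63,320) and (646,321). The near end of the held blue rim is at (72,498) and (655,498).

```bash
python3 -c "
from h import *
W=np.load('w2.npy');f=lambda l:(np.array(l)+.5)/4-.5+(190,0)
uv=f([(662,52),(646,321),(47,40),(63,320),(685,190)])
q=plane(W,uv,.06)*1e3;c=q[:4].mean(0);ax=q[:2].mean(0)-q[2:4].mean(0);yaw=np.degrees(np.arctan2(ax[1],ax[0]))
print(q.round(1).tolist(),c,yaw,np.hypot(*ax),np.hypot(*(q[0]-q[1])),np.hypot(*(q[2]-q[3])))
Pt=P(bot.camera_model('top'));t=(np.array([(70,57),(250,70),(35,465),(210,488),(165,43)])+.5)/5-.5+(320,178)
print((tri(W,uv,Pt,t)*1e3).round(1).tolist())
s=bot.read_state();r=np.array(s['tcp_rot'])
b=plane(W,f([(72,498),(655,498)]),.264); b3=np.c_[b,[.264]*2]
print('blue end in tool',((b3-s['position'])@r*1e3).round(1).tolist())
move([c[0]/1e3,c[1]/1e3,.25],yaw+90)
"
```

```text
[[619.1, -186.7], [613.3, -246.5], [472.5, -169.7], [465.9, -231.7], [623.9, -217.3]] [ 542.71683157 -208.64830193] -6.181561262803404 147.90081470923468 60.12769308788663 62.384316265508204
[[620.6, -183.9, 49.9], [614.8, -246.8, 57.7], [474.6, -169.8, 62.1], [467.2, -231.3, 60.8], [624.7, -216.8, 56.8]]
blue end in tool [[73.4, -30.1, -14.3], [73.3, 31.9, -14.3]]
t 6.2 [ 0.52968719 -0.34830038  0.24966653] F [-0.2  0.3 -2. ] move [14.03 -0.06 -0.02] [ 2.000e-02 -5.000e-02 -8.941e+01]
```

apply_moves([
  [[0.3,0,0,0,0,-2,-1],[1,0,0,0,0,-6,-1],[2.2,0,0,0,0,-13,-1],[3.6,0,0,0,0,-21,-1],[5,0,0,0,0,-30,-1],[6.5,0,0,0,0,-39,-1],[8,0,0,0,0,-48,-1],[9.5,0,0,0,0,-57,-1],[11,0,0,0,0,-66,-1],[12.4,0,0,0,0,-75,-1],[13.4,0,0,0,0,-82,-1],[14,0,0,0,0,-87,-1],[14.2,0,0,0,0,-89.6,-1],[14.2,0,3,0,0,-89.6,-1],[14.2,0,7,0,0,-89.6,-1],[14.2,0,10,0,0,-89.6,-1],[14.2,0,11.5,0,0,-89.6,-1],[14.2,0,12,0,0,-89.6,-1],[14.2,0,12,0,0,-89.6,-1]],
])

```text
time_s: 8.57
position: [0.5443, -0.2071, 0.1303]
tcp_rot: [[-0.995, 0.102, 0.001], [0.102, 0.995, -0.001], [-0.001, -0.001, -1.0]]
force: [0.7, -0.3, -2.2]
opening: 0.727
grasp_force: 30.0
```

```bash
python3 -c "
from h import *
move([.5435,-.208,.1005],84.1);print(bot.read_state()['opening'])
i=bot.capture('scene')
a=cv2.resize(i[200:320,215:345],None,fx=4,fy=4,interpolation=cv2.INTER_CUBIC)
cv2.imwrite('pics/s3.png',cv2.convertScaleAbs(a,alpha=1.3,beta=10))"
```

```text
t 8.575 [ 0.54431162 -0.20707627  0.13026868] F [ 0.7 -0.3 -2.2] move [ 0.07 -0.1   2.98] [-0.03  0.07  0.03]
0.7267978828923182
```

View pics/s3.png

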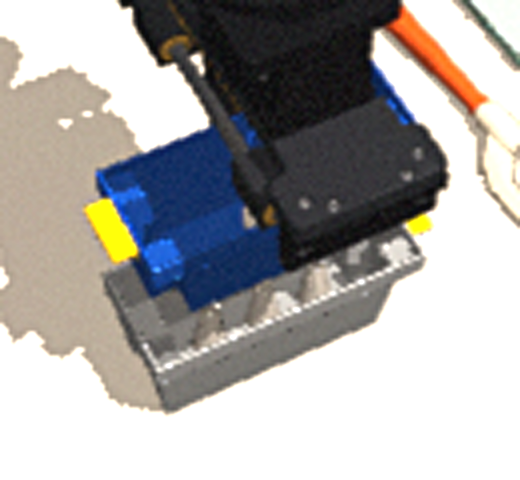

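The blue bin hovers over the grey one with their tabs at opposite ends: blue's at (110,228), grey's at (418,225). I'll lower it slowly.

apply_moves([
  [[0,-0.05,0.6,0,0,0,-1],[0,-0.05,1.2,0,0,0,-1],[0,-0.05,1.7,0,0,0,-1],[0,-0.05,2.1,0,0,0,-1],[0,-0.05,2.4,0,0,0,-1],[0,-0.05,2.6,0,0,0,-1],[0,-0.05,2.7,0,0,0,-1],[0,-0.05,2.8,0,0,0,-1],[0,-0.05,2.8,0,0,0,-1]],
])

```text
time_s: 9.75
position: [0.5437, -0.2076, 0.1016]
tcp_rot: [[-0.995, 0.103, 0.0], [0.103, 0.995, -0.0], [-0.0, -0.0, -1.0]]
force: [-0.2, -1.1, -2.8]
opening: 0.733
grasp_force: 30.0
```

No contact yet, with TCP at 101.6 mm. I'll go down in small steps.

apply_moves([
  [[0,0,0.05,0,0,0,-1],[0,0,0.1,0,0,0,-1],[0,0,0.1,0,0,0,-1]],
])

```text
time_s: 10.12
position: [0.5438, -0.2076, 0.1011]
tcp_rot: [[-0.995, 0.103, 0.0], [0.103, 0.995, -0.0], [-0.0, -0.0, -1.0]]
force: [-0.6, -0.3, 3.2]
opening: 0.731
grasp_force: 30.0
```

Contact came at the expected height, with the force rising from −2.8 to +3.2 N. I'll release and retreat.

apply_moves([
  [[0,0,0.05,0,0,0,-1],[0,0,0.05,0,0,0,0.5],[0,0,0.05,0,0,0,0.6],[0,0,0.05,0,0,0,0.8],[0,0,0.05,0,0,0,1],[0,0,0.05,0,0,0,1],[0,0,-1,0,0,0,1],[0,0,-3,0,0,0,1],[0,0,-6,0,0,0,1],[0,0,-10,0,0,0,1],[0,0,-14,0,0,0,1],[0,0,-16,0,0,0,1],[4,0,-16,0,0,0,1],[9,0,-16,0,0,0,1],[13,0,-16,0,0,0,1],[14,0,-16,0,0,0,1],[14,0,-16,0,0,0,1]],
])

```text
time_s: 12.25
position: [0.405, -0.1936, 0.2614]
tcp_rot: [[-0.995, 0.104, 0.002], [0.104, 0.995, -0.001], [-0.002, -0.001, -1.0]]
force: [0.5, -0.1, 0.0]
opening: 1.004
grasp_force: 0.0
```

```bash
python3 -c "
from h import *
print(bot.read_state()['position'],bot.read_state()['force'])
i=bot.capture('scene');t=bot.capture('top')
a=cv2.resize(i[200:320,215:345],(400,369),interpolation=cv2.INTER_CUBIC)
b=cv2.resize(t[160:283,290:423],(400,369),interpolation=cv2.INTER_CUBIC)
cv2.imwrite('pics/f.png',cv2.convertScaleAbs(np.hstack([a,b]),alpha=1.3,beta=10))"
```

```text
[ 0.40495292 -0.19360568  0.26137508] [ 0.49749624 -0.05275005  0.03629202]
```

View pics/f.png

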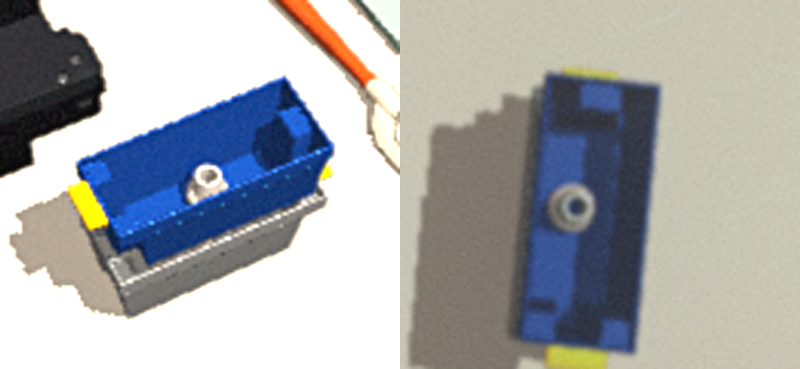

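The blue bin sits inside the grey rim with the coupler upright at (205,178) and the tabs at opposite ends. A quick height check will show whether it is level.

```bash
python3 -c "
from h import *
s=np.array([(285,78),(334,148),(78,158),(118,240)])/3.077+(215,200)-.3
t=np.array([(146,73),(260,84),(118,340),(235,353)])/3.004+(290,160)-.3
Ps,Pt=P(bot.camera_model('scene')),P(bot.camera_model('top'))
q=tri(Ps,s,Pt,t)*1e3;print(q.round(1).tolist(),q.mean(0))"
```

```text
[[621.8, -184.1, 107.6], [615.4, -247.4, 108.9], [474.3, -167.9, 112.1], [466.0, -231.9, 109.8]] [ 544.38385101 -207.82050277  109.58796204]
```

All four rim corners read 108–112 mm. This camera pair reads about 5 mm low, so that matches the expected 114 mm rim, and the bin is level.

```bash
python3 -c "
from rig import bot
print(bot.hand_in())"
```

```text
the job is handed in; nothing more can be done
None
```

The blue bin is stacked level on the grey bin's ledges with the tabs at opposite ends and the coupler upright inside it; neither the grey bin nor the spatula was touched, and I handed the job in at about 12.4 s.

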